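# Put the paint jar away in the blocked drawer

### The job

The red thinner can stands in the way of the yellow-fronted drawer: slide it along the bench, without lifting it, until it stands wholly on the round blue mat. Then pull the yellow drawer well open by its handle, stand the red-capped paint jar upright in the free space inside (set it down, do not drop it), and push the drawer fully shut. Leave the other drawer shut, and knock over or shift none of the other jars and bottles or the figure.

Things in the scene. Friction and masses are not known exactly. Their poses are not given: they have to be found in the camera images.
- yellow_cabinet: Navy bench-top drawer module with a yellow drawer front, fixed to the bench, 240 mm deep (x), 160 wide (y), 90 high; walls 10 mm. Origin: centre of its underside; its front faces its own -x. A box stands on the rear half of its top, up to 150 mm above the bench. Position and yaw vary, and it may be the left or the right one.
- yellow_drawer (a joint): How far the yellow drawer is out along its cabinet's -x (m): 0 shut, 0.15 at its stop. It may start slightly ajar.
- yellow_handle (a point): Middle of the yellow drawer's handle, a round aluminium bar of 10 mm diameter, 110 mm long along the cabinet's y, held 40 mm in front of the drawer's front (35 mm free gap behind the bar, between two 9 mm posts at 50 mm either side of the middle), 58 mm above the bench. It moves with the drawer.
- yellow_in (a point): Middle of the yellow drawer's inner floor, 17 mm above the bench; moves with it, axes as the cabinet's. Inside 202 mm (x) by 124 (y), walls 41 mm high; the front (160 wide) rises to 84 mm above the bench. Shut, the roof is 63 mm above the floor. Four fixed pots, 32 mm in diameter, 42 high, stand at y = +42 mm, x = -75 to +45; the strip from y = -62 to +26 mm is free.
- grey_cabinet: The same module with a grey drawer front; a blue open tray on its top, rear half.
- grey_drawer (a joint): How far the grey drawer is out (m): 0 shut. Its handle is like the yellow one's, with its bar 160 mm in front of the cabinet's origin when shut.
- mat: Thin round blue mat with a black rim, 100 mm in diameter, 1.5 mm thick, on the bench: the can's place. Origin at its centre, its x axis points to the amber bottle. A bottle stands on either side, 72 mm from its centre.
- can: Red thinner can with a paper band, 58 mm in diameter, 78 mm high, with a white cap (22 mm in diameter) up to 88 mm; about 0.3 kg. Origin at the centre of its underside.
- red_jar: Small white paint jar with a red cap: body 38 mm in diameter up to 33 mm, cap 33 mm in diameter up to 46 mm; about 70 g. Origin at the centre of its underside. Stands in a row of three with the green- and blue-capped ones, 55 mm apart, in any order.
- green_jar: The same jar with a green cap. Leave alone.
- blue_jar: The same jar with a blue cap. Leave alone.
- amber_bottle: Amber glass bottle with a black cap, 36 mm in diameter, 84 mm high, beside the mat. Origin at the centre of its underside. Leave alone.
- teal_bottle: Green glass bottle with a black cap, same size, on the mat's other side. Leave alone.
- figure: Grey figure on a turned wooden painting grip, 38 mm in diameter at the foot, 86 mm high, in front of the gap between the two modules. Origin at the centre of its underside. Leave alone.
- glue: White glue bottle with an orange band and a yellow pointed cap, 30 mm in diameter, 76 high, about 130 mm in front of the grey drawer's handle. Origin at the centre of its underside. Leave alone.
Mind the look-alikes: they are no part of the job. There is more than one size of the can; the one meant has the size given above.

How it is judged:
By the outcome, as a careful person would: the job done as asked, in the order asked, and still so for the second after the job is handed in, with the robot touching nothing.
It also fails if it takes over 72 s, if anything falls off the work surface, if the arm or the gripper's body presses on something with over 40 N, if the wrist force passes 120 N, or if a joint passes its speed limit or range.

### The arm

A 6-joint arm with a two-finger parallel gripper is mounted at the origin on the work surface. World frame = base frame: x ahead of the robot, y to its left, z up, the work surface at z = 0. Lengths are in m, angles in rad, forces in N, time in s.
With the tool pointing down it reaches from about 0.35 to 0.85 m from the base axis. Payload 8.1 kg.
Tool frame: the origin (TCP) lies at the very end of the fingers, on their centre line; the grasp point (between the pads) lies 19 mm behind it; z points along the fingers, y is the line along which they close (so a half turn about z gives the same grasp; the last joint's range is limited). The gripper opens to 93 mm and grips with 3 to 60 N. Pads are 15 mm wide; open, the fingers measure 128 mm over their backs; the gripper's body (75 mm by 188 mm) begins 65 mm behind the grasp point.
Start: joints at [1.154, 0.13, 1.488, -0, 1.523, -0.085], TCP at [0.195, 0.567, 0.219] pointing down, gripper open.
Joint ranges: [-2.96, 2.96], [-0.89, 2.26], [0.02, 2.5], [-1.34, 4.48], [0, 2.73], [-2.66, 2.66]. Speed limits (rad/s): [2.39, 2.39, 2.79, 3.14, 3.14, 3.14].

### API

Orientations are given as a rotation vector (axis times angle).
In Python, from plant import robot, imaging gives the robot as it stands.
- The arm moves only by the tool jog_arm, never from a script. Its argument "rows" is a list of rows, each a list of 2 entries, a list of its own where there are three numbers: the shift along the tool's x, y, z each as a share of 0.2 m, from -1 to 1, then the turn, a rotation vector about the tool's x, y, z each as a share of pi/2 rad, from -1 to 1. A call has 1 to 5 rows; each row is the pose to reach, as a shift and turn from the pose commanded when the call began, along the tool's axes at that moment; what a row does not reach only later rows make up. A row lasts 1/10 s, in which the tool goes at most 50 mm and 8.59 degrees, less where a joint would pass 70% of its speed; a pose out of reach is approached as far as the arm can. A call with a number of a shift or a turn outside -1 to 1 is refused whole. A call with a gripper value outside its range is refused whole. "hand" is the closure, from -1 (fully open) to 1 (shut), set as the call begins (left out, the last holds). The fingers move at their own pace and stop on an object; "squeeze" is the grip in N (left out, the last holds). Time passes only in rows, so rows that repeat a pose let the fingers close. It gives the time, the measured TCP pose, the force, the opening and the grip force at its end, in the units of the state.
- robot.read_state(): the state, without advancing time (a new reading comes with each control period).
- imaging.read_camera(name): name is "side" or "top"; returns a dict with "frame" (400x640x3 uint8, red, green, blue), "vertical_fov" (degrees; the focal length in pixels is half the picture's height over the tangent of half this angle, whatever the lens; pixels are square), "cx", "cy" (the principal point, pixels), "k1" (the pictures are not rectified: a ray, as slopes to the right and down, at radius r is drawn at 1 + k1 r^2 times it, then the intrinsics apply), "R" (3x3) and "t" (3): a world point X has camera coordinates R X + t. Camera axes: x right, y down, z forward; pixel columns grow to the right and rows downward; lengths in m; the calibration is good to about 2 mm. A picture is of the moment at which its call begins. There is no depth.
- robot.close_job(): hands the job in; it is judged then, once.
The state is a dict: "t": time; "q": joint angles; "dq": joint speeds; "joint_torque": joint torques, N m; "tool_pos": TCP position; "orientation": TCP orientation; "force": force on the tool from outside, world axes, zero at the start; "wrist_torque": the same for the moment, N m; "opening": finger opening in m; "gripper_force": force on a finger pad.
Only numpy, scipy, OpenCV 4.12 (cv2) and the standard library are available. Lean on these libraries where they do the work, as an engineer would, in place of code of your own. Each camera call takes 0.05 s, during which the arm holds its last target. There are 200 camera calls.

## Working session

There is one attempt and no reset: what is moved stays moved. The work goes in short steps, Python scripts to look and compute and a tool call to move; the robot and the scene stay as the last step left them, time stands still between calls to the robot, and variables do not carry over. Pictures are saved under pics/ and viewed, at most 10 in all, crops included, and the job is handed in when it is done.

Besides the shell and the picture viewer there is one more tool, called as a command line: name --argument value ..., lists and objects as JSON in quotes. jog_arm: Moves the arm, as the interface text tells. Its arguments: {"type":"object","properties":{"rows":{"type":"array"},"hand":{"type":"number"},"squeeze":{"type":"number"}},"required":["rows"]}

```bash
mkdir -p pics; ls; cat > h.py <<'E'
import numpy as np, cv2
from plant import robot, imaging
from scipy.spatial.transform import Rotation as Ro
def cam(n):
    c=imaging.read_camera(n); c['f']=200/np.tan(np.radians(c['vertical_fov'])/2)
    c['R']=np.array(c['R']);c['t']=np.array(c['t']);return c
def ray(c,u,v):
    K=np.array([[c['f'],0,c['cx']],[0,c['f'],c['cy']],[0,0,1.]])
    p=cv2.undistortPoints(np.array([[[u,v]]],float),K,np.array([c['k1'],0,0,0.]))[0,0]
    return -c['R'].T@c['t'], c['R'].T@np.array([p[0],p[1],1])
def onz(c,u,v,z):
    o,d=ray(c,u,v); return o+d*(z-o[2])/d[2]
def tri(c1,p1,c2,p2):
    o1,d1=ray(c1,*p1);o2,d2=ray(c2,*p2)
    s=np.linalg.lstsq(np.c_[d1,-d2],o2-o1,rcond=None)[0]
    a=o1+s[0]*d1;b=o2+s[1]*d2;return (a+b)/2,np.linalg.norm(a-b)
def proj(c,X):
    K=np.array([[c['f'],0,c['cx']],[0,c['f'],c['cy']],[0,0,1.]])
    return cv2.projectPoints(np.array([X],float),cv2.Rodrigues(c['R'])[0],c['t'],K,np.array([c['k1'],0,0,0.]))[0][0,0]
def save(c,n): cv2.imwrite('pics/'+n,c['frame'][:,:,::-1])
E
python3 - <<'E'
from h import *
for n in ('top','side'):
    c=cam(n);save(c,n+'0.png');print(n,c['vertical_fov'],c['cx'],c['cy'],c['k1'],-c['R'].T@c['t'],c['R'][2])
s=robot.read_state();print({k:np.round(v,3) for k,v in s.items()})
print(Ro.from_rotvec(s['orientation']).as_matrix().round(3))
E
```

```text
pics
top 53.857907408697805 312.6140181501749 198.5427356034674 -0.061473520907350164 [0.41853628 0.00722029 0.9706871 ] [ 0.15143676  0.02083955 -0.98824725]
side 42.85318129863383 321.41927071638463 193.90748493478816 -0.10816229594844073 [0.31656778 1.14028558 0.74217029] [ 0.18691845 -0.84495843 -0.50110551]
{'t': np.float64(0.1), 'q': array([ 1.154,  0.131,  1.489, -0.   ,  1.523, -0.085]), 'dq': array([-0.002, -0.   , -0.001, -0.   ,  0.   ,  0.   ]), 'joint_torque': array([ 2.0000e-03, -5.6134e+01, -4.9309e+01,  7.7000e-02,  2.9000e-02,
       -0.0000e+00]), 'tool_pos': array([0.195, 0.567, 0.218]), 'orientation': array([-5.190e-01, -3.098e+00,  3.000e-03]), 'force': array([ 0.461, -0.543,  0.132]), 'wrist_torque': array([ 0.004, -0.008, -0.007]), 'gripper_force': np.float64(0.0), 'opening': np.float64(0.092)}
[[-0.945  0.326 -0.001]
 [ 0.326  0.945 -0.002]
 [ 0.    -0.002 -1.   ]]
```

View pics/top0.png

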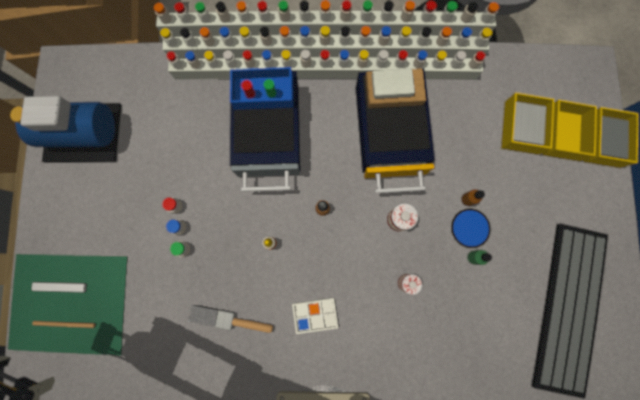

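View pics/side0.png

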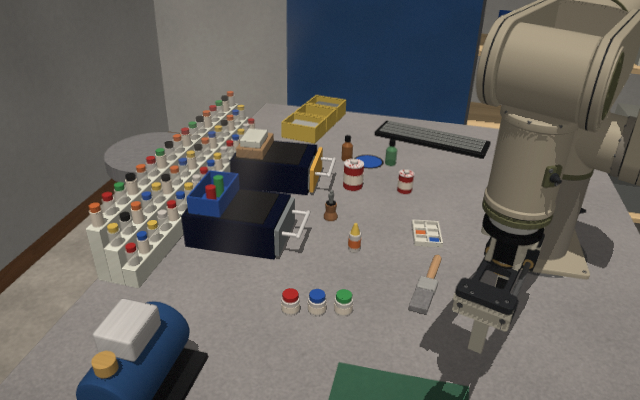

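The top view shows the yellow drawer on the right cabinet, with its handle near (400,188). There are two red cans: (404,217), which is large and in front of the handle, and (411,285), which is small. The mat is at (471,228), between the amber bottle (475,197) and the green bottle (480,257). The jars are red (169,204), blue (173,227) and green (178,249). The large can should be the one meant, so I'll check its size and enlarge it.

```bash
python3 - <<'E'
from h import *
T=cam('top');S=cam('side')
a=cv2.resize(T['frame'][155:305,350:500],None,fx=4,fy=4,interpolation=cv2.INTER_CUBIC)[:,:,::-1]
cv2.imwrite('pics/cropT.png',a)
b=cv2.resize(S['frame'][120:250,270:440],None,fx=4.6,fy=4.6,interpolation=cv2.INTER_CUBIC)[:,:,::-1]
cv2.imwrite('pics/cropS.png',b)
def blobs(c,lo,hi,box,name,mn=12):
    u0,v0,u1,v1=box
    h=cv2.cvtColor(c['frame'],cv2.COLOR_RGB2HSV)[v0:v1,u0:u1]
    if lo[0]>hi[0]: m=cv2.inRange(h,(lo[0],lo[1],lo[2]),(180,hi[1],hi[2]))|cv2.inRange(h,(0,lo[1],lo[2]),hi)
    else: m=cv2.inRange(h,lo,hi)
    n,l,st,ce=cv2.connectedComponentsWithStats(m)
    r=[]
    for i in range(1,n):
        if st[i,4]>=mn: r.append((ce[i]+[u0,v0],st[i])); print(name,(ce[i]+[u0,v0]).round(1),'bbox',st[i,0]+u0,st[i,1]+v0,st[i,2:])
    return r
R=((172,130,60),(8,255,255)); 
blobs(T,*R,(150,190,200,265),'T red');blobs(S,*R,(270,280,370,320),'S redcap')
for nm,C in(('blue',((100,120,60),(125,255,255))),('green',((55,120,50),(85,255,255)))):
    blobs(T,*C,(150,190,200,265),'T '+nm);blobs(S,*C,(270,280,370,320),'S '+nm)
m=blobs(T,(100,120,60),(125,255,255),(440,200,500,255),'T mat',200)
for p,s in m: print('mat xy',onz(T,*p,0.0015))
blobs(T,*R,(380,195,440,300),'T can',30);blobs(S,*R,(330,150,420,200),'S can',30)
blobs(T,(20,120,90),(32,255,255),(350,140,450,200),'T yfront',30)
blobs(T,(0,0,170),(180,70,255),(380,195,430,240),'T canwhite',10)
blobs(T,(0,0,170),(180,60,255),(370,165,430,200),'T ybar',10)
blobs(T,(0,0,170),(180,60,255),(235,165,300,200),'T gbar',10)
E
```

```text
T red [168.9 203.6] bbox 163 198 [ 13  12 134]
S redcap [289.9 294.9] bbox 282 288 [ 16  14 177]
T blue [172.9 225.8] bbox 167 220 [ 13  13 132]
S blue [316.8 295.5] bbox 309 289 [ 16  14 178]
T green [177.  248.3] bbox 171 243 [ 13  12 125]
S green [343.4 295.8] bbox 336 290 [ 16  13 167]
T mat [470.5 227.9] bbox 453 210 [  36   37 1058]
mat xy [ 0.49575555 -0.36268125  0.0015    ]
S can [353.  171.1] bbox 344 166 [ 20  10 126]
S can [405.3 179.1] bbox 399 176 [14  7 61]
S can [351.9 186.9] bbox 343 183 [19  8 86]
S can [403.8 191. ] bbox 398 188 [13  6 43]
T yfront [398.2 169.7] bbox 365 163 [ 69  15 660]
T canwhite [404.1 215.5] bbox 392 204 [ 25  25 464]
T ybar [399.1 185.6] bbox 376 172 [ 48  20 161]
T gbar [266.6 185.5] bbox 242 172 [ 48  18 165]
```

View pics/cropT.png

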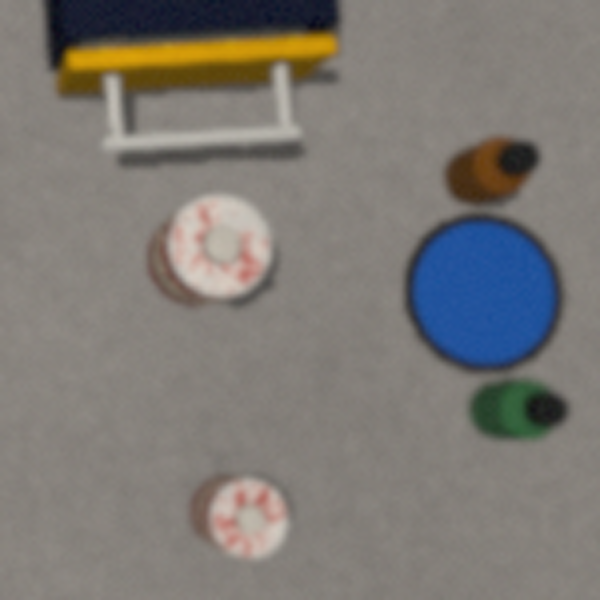

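View pics/cropS.png

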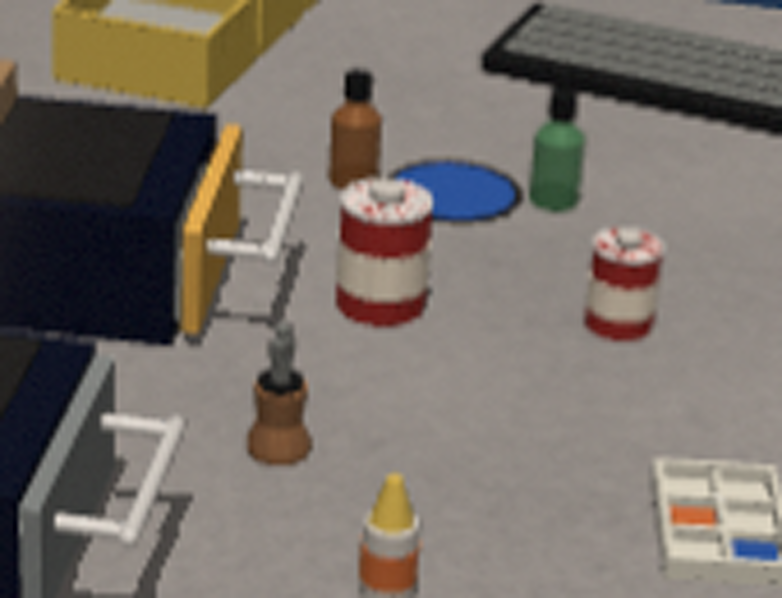

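The crops show that the can at top pixel (405,216) is clearly larger than the one at (412,284), and it stands in front of the yellow handle, so it's the one meant. The handle bar runs from (376.3,190.8) to (425.3,188) in the top view and from (328.7,173.7) to (334.1,159.1) in the side view. I'll triangulate from these.

```bash
python3 - <<'E'
from h import *
T=cam('top');S=cam('side')
def P(n,a,b):
    X,e=tri(T,a,S,b);print(n,X.round(4),'gap',round(e,4));return X
P('can cap',(405.5,215.75),(354.1,162))
P('red',(168.9,203.2),(289.9,293.5));P('blue',(172.9,225.6),(316.8,294));P('green',(177,248.),(343.4,294.5))
a=P('barL',(376.3,190.75),(328.7,173.7));b=P('barR',(425.3,188),(334.1,159.1))
print('bar mid',(a+b)/2,'yaw',np.degrees(np.arctan2(*(-(b-a)[:2]*[-1,1]))),np.linalg.norm(a-b))
P('amber',(479.75,194.25),(347.6,137));P('teal',(486.5,257.5),(392.4,140))
P('figure',(321,206),(331,192));P('glue',(268.5,242),(355.5,224))
for p in ((375.5,190.7),(425.4,188)): print('onz bar',onz(T,*p,.058))
for n,p,z in (('can top px',(404.5,216.5),.078),('yfrontL',(365.5,172.5),.084),('yfrontR',(434.5,165.5),.084),('small can',(412,285),.06)): print(n,onz(T,*p,z).round(4))
# can top disc diameter: crop extents x165-273, y193-300 /4
f=lambda u,v:onz(T,350+u/4,155+v/4,.078)
print('can dia',np.linalg.norm(f(165,246)-f(273,246)),np.linalg.norm(f(219,193)-f(219,300)),'centre',f(219,246.5))
print('small dia',np.linalg.norm(f(207,518)-f(290,518)))
for n in('amber','teal'):pass
E
```

```text
can cap [ 0.5157 -0.1857  0.0787] gap 0.002
red [0.547  0.3744 0.0423] gap 0.0012
blue [0.4931 0.3613 0.042 ] gap 0.0008
green [0.4399 0.3484 0.0416] gap 0.0007
barL [ 0.5765 -0.1223  0.0632] gap 0.0005
barR [ 0.5855 -0.2401  0.0527] gap 0.0006
bar mid [ 0.58098013 -0.18118137  0.05797361] yaw 4.362752330145815 0.11859194984914657
amber [ 0.567  -0.3589  0.0787] gap 0.0004
teal [ 0.4226 -0.3644  0.0842] gap 0.0004
figure [0.5399 0.007  0.0797] gap 0.0038
glue [0.4554 0.1261 0.0708] gap 0.0002
onz bar [ 0.57777689 -0.12113158  0.058     ]
onz bar [ 0.5848386  -0.23886309  0.058     ]
can top px [ 0.515  -0.1834  0.078 ]
yfrontL [ 0.6156 -0.0952  0.084 ]
yfrontR [ 0.633  -0.2549  0.084 ]
small can [ 0.3608 -0.2007  0.06  ]
can dia 0.06158895532302581 0.061202889417642035 centre [ 0.5147605  -0.18398882  0.078     ]
small dia 0.04629301712444695
```

Measured positions:

| Thing | Position |
|---|---|
| Can | (0.515, -0.184); 61 mm diameter, the small one measures 46 mm |
| Mat | (0.4955, -0.3625) |
| Bar middle | (0.581, -0.181, 0.058), cabinet yaw about +5° |
| Red jar | (0.547, 0.374) |

I'll carry the tool over to above the can.

jog_arm --rows '[[[-0.685,-0.755,0],[0,0,0]],[[-0.685,-0.755,0],[0,0,0]],[[-0.685,-0.755,0],[0,0,0]],[[-0.685,-0.755,0],[0,0,0]],[[-0.685,-0.755,0],[0,0,0]]]' --hand -1 --squeeze 10

```text
t: 0.8
tool_pos: [0.2775, 0.3759, 0.2185]
orientation: [0.525, 3.096, -0.002]
force: [-0.5, 0.4, 0.1]
opening: 0.0929
gripper_force: 0.0
```

jog_arm --rows '[[[-0.685,-0.755,0],[0,0,0]],[[-0.685,-0.755,0],[0,0,0]],[[-0.685,-0.755,0],[0,0,0]],[[-0.685,-0.755,0],[0,0,0]],[[-0.685,-0.755,0],[0,0,0]]]'

```text
t: 1.3
tool_pos: [0.3581, 0.1884, 0.2189]
orientation: [0.528, 3.095, -0.002]
force: [0.2, -0.5, 0.5]
opening: 0.0933
gripper_force: 0.0
```

jog_arm --rows '[[[-0.685,-0.755,0],[0,0,0]],[[-0.685,-0.755,0],[0,0,0]],[[-0.685,-0.755,0],[0,0,0]],[[-0.685,-0.755,0],[0,0,0]],[[-0.685,-0.755,0],[0,0,0]]]'

```text
t: 1.8
tool_pos: [0.438, 0.0014, 0.2187]
orientation: [0.526, 3.096, -0.002]
force: [-0.4, 0.8, -0.3]
opening: 0.0928
gripper_force: 0.0
```

jog_arm --rows '[[[-0.685,-0.755,0],[0,0,-0.14]],[[-0.685,-0.755,0],[0,0,-0.14]],[[-0.685,-0.755,0],[0,0,-0.14]],[[-0.685,-0.755,0],[0,0,-0.14]],[[-0.685,-0.755,0],[0,0,-0.14]]]'

```text
t: 2.3
tool_pos: [0.5182, -0.185, 0.2177]
orientation: [-0.179, -3.136, 0.001]
force: [0.2, 0.1, -0.2]
opening: 0.0929
gripper_force: 0.0
```

```bash
cat >> h.py <<'E'
def go(x,y,z,ang):
    "shares to bring TCP to x,y,z pointing down with tool y at ang degrees from world x"
    s=robot.read_state();M=Ro.from_rotvec(s['orientation']).as_matrix();p=np.array(s['tool_pos'])
    a=np.radians(ang);Y=np.array([np.cos(a),np.sin(a),0]);Z=np.array([0,0,-1.]);D=np.c_[np.cross(Y,Z),Y,Z]
    print('at',p.round(4),'yang',np.degrees(np.arctan2(M[1,1],M[0,1])).round(2),'q6',round(s['q'][5],2),'F',np.round(s['force'],1),'open',round(float(s['opening']),4),'grip',round(float(s['gripper_force']),1),'t',round(float(s['t']),2))
    print('  shift',(M.T@(np.array([x,y,z])-p)/.2).round(3),'turn',(Ro.from_matrix(M.T@D).as_rotvec()/(np.pi/2)).round(3))
E
python3 -c "
from h import *
go(.515,-.184,.015,83.7)"
```

```text
at [ 0.5182 -0.185   0.2177] yang 83.45 q6 -1.89 F [ 0.2  0.1 -0.2] open 0.0929 grip 0.0 t 2.3
  shift [0.016 0.004 1.014] turn [-0.    -0.    -0.003]
```

jog_arm --rows '[[[0.015,0,0.25],[0,0,0]],[[0.015,0,0.5],[0,0,0]],[[0.015,0,0.75],[0,0,0]],[[0.015,0,1.0],[0,0,0]],[[0.015,0,1.0],[0,0,0]]]'

```text
t: 2.8
tool_pos: [0.5079, -0.1772, 0.0107]
orientation: [-0.173, -3.124, -0.009]
force: [-2.0, 0.7, -0.2]
opening: 0.0931
gripper_force: 0.0
```

jog_arm --rows '[[[0,0,0],[0,0,0]],[[0,0,0],[0,0,0]],[[0,0,0],[0,0,0]],[[0,0,0],[0,0,0]],[[0,0,0],[0,0,0]]]' --hand 1 --squeeze 8

```text
t: 3.3
tool_pos: [0.515, -0.1828, 0.0205]
orientation: [0.176, 3.134, -0.003]
force: [-1.4, -2.8, 5.3]
opening: 0.0579
gripper_force: 8.5
```

```bash
python3 -c "
from h import *
go(.4955,-.3625,.016,83.7);save(cam('side'),'s1.png')"
```

```text
at [ 0.515  -0.1828  0.0205] yang 83.58 q6 -1.89 F [-1.4 -2.8  5.3] open 0.0579 grip 8.5 t 3.3
  shift [-0.003 -0.904  0.024] turn [-0.001  0.002 -0.001]
```

jog_arm --rows '[[[0,-0.04,0],[0,0,0]],[[0,-0.12,0],[0,0,0]],[[0,-0.2,0],[0,0,0]],[[0,-0.28,0],[0,0,0]],[[0,-0.36,0],[0,0,0]]]'

```text
t: 3.85
tool_pos: [0.5073, -0.2529, 0.0204]
orientation: [0.175, 3.134, 0.003]
force: [1.2, 9.6, 9.8]
opening: 0.058
gripper_force: 8.0
```

jog_arm --rows '[[[0,-0.08,0],[0,0,0]],[[0,-0.16,0],[0,0,0]],[[0,-0.24,0],[0,0,0]],[[0,-0.3,0],[0,0,0]],[[0,-0.35,0],[0,0,0]]]'

```text
t: 4.35
tool_pos: [0.4993, -0.3226, 0.0204]
orientation: [0.176, 3.134, 0.003]
force: [1.6, 9.3, 11.0]
opening: 0.0578
gripper_force: 8.0
```

```bash
python3 -c "
from h import *
go(.4955,-.3625,.018,83.7)"
```

```text
at [ 0.4993 -0.3226  0.0204] yang 83.58 q6 -2.12 F [ 1.6  9.3 11. ] open 0.0578 grip 8.0 t 4.35
  shift [-0.003 -0.201  0.012] turn [ 0.001  0.001 -0.001]
```

jog_arm --rows '[[[0,-0.06,0],[0,0,0]],[[0,-0.11,-0.003],[0,0,0]],[[0,-0.16,-0.005],[0,0,0]],[[0,-0.2,-0.005],[0,0,0]],[[0,-0.2,-0.005],[0,0,0]]]'

```text
t: 4.85
tool_pos: [0.4937, -0.3642, 0.0204]
orientation: [0.177, 3.136, -0.002]
force: [-0.1, 0.4, 4.8]
opening: 0.058
gripper_force: 8.0
```

jog_arm --rows '[[[0,0,0],[0,0,0]],[[0,0,0],[0,0,0]]]'

```text
t: 5.05
tool_pos: [0.4937, -0.3642, 0.0205]
orientation: [0.176, 3.136, -0.003]
force: [-1.0, -2.7, 5.3]
opening: 0.0581
gripper_force: 8.0
```

```bash
python3 -c "
from h import *
go(.4955,-.3625,.018,83.7);c=cam('side');a=cv2.resize(c['frame'][110:240,270:470],None,fx=4,fy=4,interpolation=2)
t=cam('top');b=cv2.resize(t['frame'][160:280,380:540],None,fx=2,fy=2,interpolation=2)
a[:,:]=a;cv2.imwrite('pics/slid.png',a[:,:,::-1])"
```

```text
at [ 0.4937 -0.3642  0.0205] yang 83.56 q6 -2.18 F [-1.  -2.7  5.3] open 0.0581 grip 8.0 t 5.05
  shift [-0.008  0.009  0.012] turn [-0.001  0.001 -0.002]
```

View pics/slid.png

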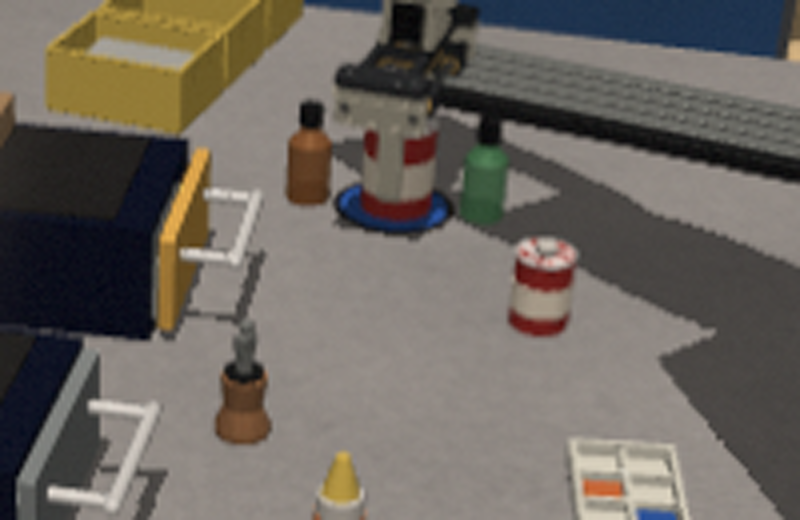

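The can stands centred on the blue mat, which shows all round its foot at crop pixel (397,210), and both bottles are untouched. I'll release it, rise, and re-measure the now unobstructed handle.

jog_arm --rows '[[[0,0,0],[0,0,0]],[[0,0,0],[0,0,0]],[[0,0,0],[0,0,0]],[[0,0,0],[0,0,0]]]' --hand -1

```text
t: 5.55
tool_pos: [0.4932, -0.3625, 0.0192]
orientation: [-0.176, -3.136, -0.001]
force: [-1.2, 0.4, 0.0]
opening: 0.0851
gripper_force: 0.0
```

jog_arm --rows '[[[0,0,-0.15],[0,0,0]],[[0,0,-0.35],[0,0,0]],[[0,0,-0.55],[0,0,0]],[[0,0,-0.75],[0,0,0]],[[0,0,-0.85],[0,0,0]]]'

```text
t: 6.05
tool_pos: [0.4948, -0.3638, 0.1943]
orientation: [0.175, 3.132, -0.005]
force: [0.5, -0.2, 0.4]
opening: 0.093
gripper_force: 0.0
```

```bash
cat >> h.py <<'E'
def bar(c,z=.058,box=(365,160,440,215)):
    "fit the bar in the top view: brightest low-saturation line along columns"
    u0,v0,u1,v1=box;f=c['frame'][v0:v1,u0:u1].astype(float).min(2)
    m=(f>165).astype(np.uint8);n,l,st,ce=cv2.connectedComponentsWithStats(m)
    i=1+np.argmax(st[1:,4]);P=[]
    for u in range(u0+st[i,0],u0+st[i,0]+st[i,2]):
        w=np.where(l[:,u-u0]==i)[0]
        if len(w): P.append((u,w.max()+v0,len(w)))
    P=np.array(P); thin=P[P[:,2]<=4]
    Q=[]
    for u,v,_ in thin:
        col=f[v-v0-5:v-v0+4,u-u0];g=np.clip(col-140,0,None);Q.append((u,(g*np.arange(v-5,v+4)).sum()/g.sum()))
    W=np.array([onz(c,*q,z)[:2] for q in Q]);k=np.polyfit(W[:,1],W[:,0],1)
    E=[onz(c,e-.5+s,np.polyval(np.polyfit(*np.array(Q).T,1),e),z)[:2] for e,s in((P[0,0],0),(P[-1,0],1))]
    mid=(E[0]+E[1])/2;mid[0]=np.polyval(k,mid[1]);return mid,np.degrees(np.arctan(-k[0])),np.linalg.norm(E[0]-E[1])
E
python3 - <<'E'
from h import *
T=cam('top');save(T,'t2.png')
try: print(bar(T))
except Exception as e: print(e)
# yellow front top edge + can check
h=cv2.cvtColor(T['frame'],cv2.COLOR_RGB2HSV);m=cv2.inRange(h[150:190,355:445],(20,120,150),(32,255,255))
v,u=np.where(m);q=np.array([(uu,150+v[u==uu].mean()) for uu in range(90) if (u==uu).any()])
W=np.array([onz(T,355+a,b,.084)[:2] for a,b in q]);k=np.polyfit(W[4:-4,1],W[4:-4,0],1)
print('front',W[0],W[-1],np.degrees(np.arctan(-k[0])))
go(.581,-.181,.19,5)
E
```

```text
(array([ 0.58280199, -0.17779482]), np.float64(4.127656044700268), np.float64(0.11357606722897481))
front [ 0.62267593 -0.09875232] [ 0.63299046 -0.25145761] 3.8977153992825895
at [ 0.4956 -0.3646  0.197 ] yang 83.6 q6 -2.18 F [ 0.1 -0.6  3. ] open 0.0932 grip 0.0 t 6.1
  shift [-0.322  0.96   0.032] turn [0.    0.006 0.873]
```

jog_arm --rows '[[[-0.06,0.19,0],[0,0,0.09]],[[-0.13,0.39,0],[0,0,0.18]],[[-0.19,0.58,0],[0,0,0.27]],[[-0.26,0.78,0],[0,0,0.36]],[[-0.325,0.975,0],[0,0,0.44]]]' --hand 0.4

```text
t: 6.6
tool_pos: [0.58, -0.1745, 0.1887]
orientation: [-1.236, -2.887, 0.0]
force: [0.6, -0.1, -1.3]
opening: 0.0575
gripper_force: 0.0
```

jog_arm --rows '[[[0,0,0],[0,0,0.09]],[[0,0,0],[0,0,0.18]],[[0,0,0],[0,0,0.27]],[[0,0,0],[0,0,0.36]],[[0,0,0],[0,0,0.44]]]'

```text
t: 7.1
tool_pos: [0.5795, -0.176, 0.1885]
orientation: [-2.14, -2.298, 0.001]
force: [0.2, 0.6, -0.5]
opening: 0.028
gripper_force: 0.0
```

jog_arm --rows '[[[0,0,0],[0,0,0]],[[0,0,0],[0,0,0]]]'

```text
t: 7.3
tool_pos: [0.5796, -0.1761, 0.1889]
orientation: [-2.13, -2.308, 0.001]
force: [0.2, 0.9, 0.8]
opening: 0.0278
gripper_force: 0.0
```

```bash
python3 -c "
from h import *
go(.5825,-.178,.038,4)"
```

```text
at [ 0.5796 -0.1761  0.1889] yang 4.61 q6 -0.46 F [0.2 0.9 0.8] open 0.0278 grip 0.0 t 7.3
  shift [-0.011  0.014  0.755] turn [-0.001 -0.     0.007]
```

jog_arm --rows '[[[-0.01,0.014,0.1],[0,0,0.007]],[[-0.01,0.014,0.25],[0,0,0.007]],[[-0.01,0.014,0.4],[0,0,0.007]],[[-0.01,0.014,0.5],[0,0,0.007]],[[-0.01,0.014,0.52],[0,0,0.007]]]'

```text
t: 7.8
tool_pos: [0.5804, -0.1771, 0.0819]
orientation: [-2.14, -2.292, 0.003]
force: [-0.8, 0.2, 0.6]
opening: 0.0278
gripper_force: 0.0
```

jog_arm --rows '[[[0,0,0.05],[0,0,0]],[[0,0,0.11],[0,0,0]],[[0,0,0.17],[0,0,0]],[[0,0,0.23],[0,0,0]],[[0,0,0.235],[0,0,0]]]'

```text
t: 8.3
tool_pos: [0.5814, -0.1775, 0.0363]
orientation: [-2.145, -2.291, 0.002]
force: [-0.3, -0.6, -0.4]
opening: 0.0276
gripper_force: 0.0
```

jog_arm --rows '[[[0,0,0],[0,0,0]],[[0,0,0],[0,0,0]],[[0,0,0],[0,0,0]],[[0,0,0],[0,0,0]]]' --hand 1 --squeeze 25

```text
t: 8.7
tool_pos: [0.5833, -0.1783, 0.0394]
orientation: [2.147, 2.292, 0.001]
force: [0.0, 0.1, 2.2]
opening: 0.0092
gripper_force: 25.0
```

```bash
python3 -c "
from h import *
go(.5825,-.178,.038,4)"
```

```text
at [ 0.5833 -0.1783  0.0394] yang 3.76 q6 -0.45 F [0.  0.1 2.2] open 0.0092 grip 25.0 t 8.7
  shift [ 0.002 -0.004  0.007] turn [ 0.001  0.    -0.003]
```

The bar is gripped (9 mm opening, 25 N). I'll pull along tool -y.

jog_arm --rows '[[[0,-0.03,0],[0,0,0]],[[0,-0.09,0],[0,0,0]],[[0,-0.16,0],[0,0,0]],[[0,-0.24,0],[0,0,0]],[[0,-0.32,0],[0,0,0]]]'

```text
t: 9.2
tool_pos: [0.5189, -0.1827, 0.0393]
orientation: [2.146, 2.292, 0.001]
force: [1.7, 0.0, 2.0]
opening: 0.0093
gripper_force: 25.0
```

jog_arm --rows '[[[0,-0.08,0],[0,0,0]],[[0,-0.16,0],[0,0,0]],[[0,-0.24,0],[0,0,0]],[[0,-0.32,0],[0,0,0]],[[0,-0.38,0],[0,0,0]]]'

```text
t: 9.7
tool_pos: [0.4428, -0.1879, 0.0393]
orientation: [2.146, 2.291, 0.0]
force: [1.5, -2.0, 1.4]
opening: 0.0093
gripper_force: 25.0
```

jog_arm --rows '[[[0,0,0],[0,0,0]],[[0,0,0],[0,0,0]]]'

```text
t: 9.9
tool_pos: [0.4431, -0.1878, 0.0393]
orientation: [2.147, 2.292, -0.0]
force: [-1.0, -2.2, 4.1]
opening: 0.0088
gripper_force: 25.0
```

```bash
python3 -c "
from h import *
go(.5833-.143*.9975,-.1783-.143*.07,.038,4)"
```

```text
at [ 0.4431 -0.1878  0.0393] yang 3.73 q6 -0.57 F [-1.  -2.2  4.1] open 0.0088 grip 25.0 t 9.9
  shift [-0.002 -0.012  0.007] turn [ 0.001  0.001 -0.003]
```

The drawer is out by about 140 mm. I'll release the bar, rise, and carry over to the jar.

jog_arm --rows '[[[0,0,0],[0,0,0]],[[0,0,0],[0,0,0]],[[0,0,0],[0,0,0]],[[0,0,0],[0,0,0]]]' --hand 0.4

```text
t: 10.3
tool_pos: [0.4429, -0.1868, 0.0382]
orientation: [-2.146, -2.293, 0.0]
force: [-0.2, 0.0, -0.7]
opening: 0.0274
gripper_force: 0.0
```

jog_arm --rows '[[[0,0,-0.1],[0,0,0]],[[0,0,-0.25],[0,0,0]],[[0,0,-0.45],[0,0,0]],[[0,0,-0.65],[0,0,0]],[[0,0,-0.8],[0,0,0]]]'

```text
t: 10.8
tool_pos: [0.4436, -0.1873, 0.2012]
orientation: [2.146, 2.292, 0.001]
force: [0.4, -1.0, 0.7]
opening: 0.0283
gripper_force: 0.0
```

jog_arm --rows '[[[0.15,0.04,0],[0,0,0]],[[0.35,0.09,0],[0,0,0]],[[0.55,0.14,0],[0,0,0]],[[0.75,0.19,0],[0,0,0]],[[0.92,0.23,0],[0,0,0]]]' --hand -0.4

```text
t: 11.3
tool_pos: [0.4769, 0.0015, 0.1985]
orientation: [-2.146, -2.293, -0.0]
force: [0.6, 0.3, 0.2]
opening: 0.0624
gripper_force: 0.0
```

jog_arm --rows '[[[0.2,0.05,0],[0,0,0]],[[0.4,0.1,0],[0,0,0]],[[0.6,0.15,0],[0,0,0]],[[0.8,0.2,0],[0,0,0]],[[0.92,0.23,0],[0,0,0]]]'

```text
t: 11.8
tool_pos: [0.5105, 0.189, 0.1982]
orientation: [-2.145, -2.295, 0.0]
force: [-0.1, 0.1, 0.1]
opening: 0.0652
gripper_force: 0.0
```

jog_arm --rows '[[[0.2,0.05,0],[0,0,0]],[[0.4,0.1,0],[0,0,0]],[[0.6,0.15,0],[0,0,0]],[[0.8,0.2,0],[0,0,0]],[[0.92,0.23,0],[0,0,0]]]'

```text
t: 12.3
tool_pos: [0.5441, 0.3756, 0.1978]
orientation: [-2.145, -2.294, 0.001]
force: [0.9, -0.5, -0.3]
opening: 0.0651
gripper_force: 0.0
```

jog_arm --rows '[[[0,0,0],[0,0,-0.09]],[[0,0,0],[0,0,-0.18]],[[0,0,0],[0,0,-0.27]],[[0,0,0],[0,0,-0.36]],[[0,0,0],[0,0,-0.45]]]'

```text
t: 12.8
tool_pos: [0.5443, 0.3728, 0.198]
orientation: [-1.212, -2.898, 0.001]
force: [0.1, -0.9, -0.2]
opening: 0.0648
gripper_force: 0.0
```

jog_arm --rows '[[[0,0,0],[0,0,-0.09]],[[0,0,0],[0,0,-0.18]],[[0,0,0],[0,0,-0.27]],[[0,0,0],[0,0,-0.36]],[[0,0,0],[0,0,-0.45]]]'

```text
t: 13.3
tool_pos: [0.5443, 0.3727, 0.198]
orientation: [-0.134, -3.138, 0.001]
force: [-0.2, -0.9, 0.2]
opening: 0.065
gripper_force: 0.0
```

jog_arm --rows '[[[0,0,0],[0,0,-0.09]],[[0,0,0],[0,0,-0.18]],[[0,0,0],[0,0,-0.21]],[[0,0,0],[0,0,-0.21]],[[0,0,0],[0,0,-0.21]]]'

```text
t: 13.8
tool_pos: [0.5444, 0.3727, 0.1983]
orientation: [0.371, -3.119, 0.0]
force: [-0.5, 0.5, -0.4]
opening: 0.065
gripper_force: 0.0
```

```bash
python3 -c "
from h import *
go(.547,.3744,.008,103.7)
T=cam('top');cv2.imwrite('pics/drw.png',cv2.resize(T['frame'][130:270,340:500],None,fx=4,fy=4,interpolation=2)[:,:,::-1])
try: print(bar(T,.058,(360,190,450,270)))
except Exception as e: print(e)
"
```

```text
at [0.5444 0.3727 0.1983] yang 103.56 q6 -1.29 F [-0.5  0.5 -0.4] open 0.065 grip 0.0 t 13.8
  shift [-0.015  0.005  0.951] turn [-0.    -0.    -0.002]
(array([ 0.44330494, -0.18713543]), np.float64(3.959798221886646), np.float64(0.11343443957076081))
```

View pics/drw.png

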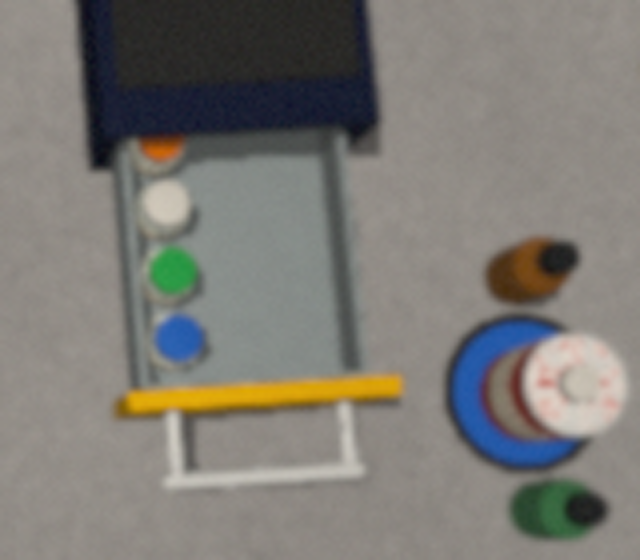

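The drawer is well open: yellow front at crop (260,395), bar from (165,483) to (360,470). The four pots are on the left and the right strip is free. The can is on the mat. I'll descend onto the red jar and grip it.

jog_arm --rows '[[[-0.015,0.005,0.15],[0,0,0]],[[-0.015,0.005,0.35],[0,0,0]],[[-0.015,0.005,0.55],[0,0,0]],[[-0.015,0.005,0.68],[0,0,0]],[[-0.015,0.005,0.75],[0,0,0]]]'

```text
t: 14.35
tool_pos: [0.5453, 0.3732, 0.045]
orientation: [0.371, -3.115, 0.003]
force: [-0.6, 0.3, -0.1]
opening: 0.0653
gripper_force: 0.0
```

jog_arm --rows '[[[0,0,0.05],[0,0,0]],[[0,0,0.1],[0,0,0]],[[0,0,0.15],[0,0,0]],[[0,0,0.18],[0,0,0]],[[0,0,0.19],[0,0,0]]]'

```text
t: 14.85
tool_pos: [0.5472, 0.3742, 0.0103]
orientation: [0.373, -3.119, 0.0]
force: [-0.9, 0.3, 0.0]
opening: 0.065
gripper_force: 0.0
```

jog_arm --rows '[[[0,0,0],[0,0,0]],[[0,0,0],[0,0,0]],[[0,0,0],[0,0,0]],[[0,0,0],[0,0,0]],[[0,0,0],[0,0,0]]]' --hand 1 --squeeze 12

```text
t: 15.35
tool_pos: [0.5476, 0.3745, 0.0112]
orientation: [-0.373, 3.119, 0.001]
force: [-0.3, 0.4, 1.2]
opening: 0.0377
gripper_force: 12.0
```

```bash
python3 - <<'E'
from h import *
go(.547,.3744,.15,103.7)
T=cam('top')
for n,p in(('blue',(180,338)),('green',(172,272)),('white',(166,206)),('wallR in front',(352,372))):
    print(n,onz(T,340+p[0]/4,130+p[1]/4,.059).round(4))
# cabinet front edge
a=np.radians(4);X=np.array([np.cos(a),np.sin(a)]);Y=np.array([-np.sin(a),np.cos(a)]);b=np.array([.4433,-.187])
for n,p in(('blue',(180,338)),('green',(172,272)),('white',(166,206))):
    d=onz(T,340+p[0]/4,130+p[1]/4,.059)[:2]-b;print(n,(d@X).round(4),(d@Y).round(4))
for n,p,z in(('cabfront',(240,132),.09),('inner front wall',(250,385),.017),('R wall in',(340,300),.017)):
    d=onz(T,340+p[0]/4,130+p[1]/4,z)[:2]-b;print(n,(d@X).round(4),(d@Y).round(4))
S=cam('side');cv2.imwrite('pics/jar.png',cv2.resize(S['frame'][200:360,220:420],None,fx=3,fy=3,interpolation=2)[:,:,::-1])
E
```

```text
at [0.5476 0.3745 0.0112] yang 103.66 q6 -1.29 F [-0.3  0.4  1.2] open 0.0377 grip 12.0 t 15.35
  shift [ 0.003  0.    -0.694] turn [ 0.  0. -0.]
blue [ 0.5216 -0.1422  0.059 ]
green [ 0.5604 -0.1383  0.059 ]
white [ 0.5997 -0.1355  0.059 ]
wallR in front [ 0.5022 -0.2418  0.059 ]
blue 0.0812 0.0392
green 0.1202 0.0405
white 0.1596 0.0405
cabfront 0.1941 -0.0005
inner front wall 0.0542 -0.0078
R wall in 0.1023 -0.0677
```

View pics/jar.png

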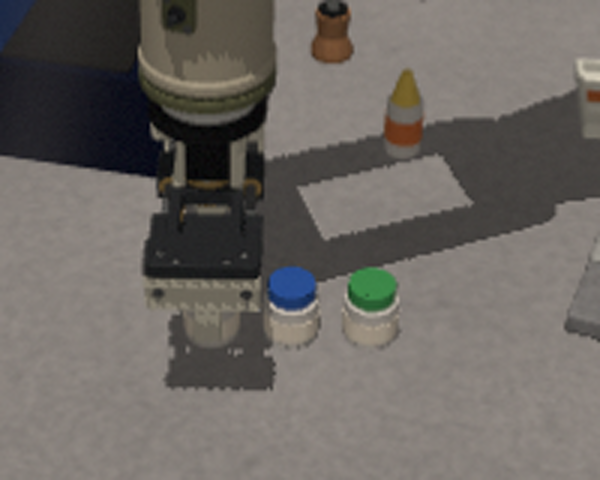

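The gripper holds the red jar at crop (210,325), with an opening of 37.7 mm; the blue and green jars stand undisturbed at (292,305) and (370,305). I'll lift it and carry it to above the drawer's free strip, around (0.556, -0.197).

jog_arm --rows '[[[0,0,-0.08],[0,0,0]],[[0,0,-0.25],[0,0,0]],[[0,0,-0.45],[0,0,0]],[[0,0,-0.65],[0,0,0]],[[0,0,-0.8],[0,0,0]]]'

```text
t: 15.95
tool_pos: [0.5479, 0.3747, 0.175]
orientation: [-0.373, 3.116, 0.002]
force: [0.0, 0.7, -0.3]
opening: 0.0381
gripper_force: 12.0
```

jog_arm --rows '[[[0.03,-0.13,0],[0,0,0]],[[0.07,-0.32,0],[0,0,0]],[[0.12,-0.52,0],[0,0,0]],[[0.17,-0.73,0],[0,0,0]],[[0.21,-0.93,0],[0,0,0]]]'

```text
t: 16.45
tool_pos: [0.55, 0.182, 0.1717]
orientation: [-0.374, 3.119, -0.0]
force: [0.8, 0.2, -0.8]
opening: 0.038
gripper_force: 12.0
```

jog_arm --rows '[[[0.04,-0.19,0],[0,0,0]],[[0.08,-0.37,0],[0,0,0]],[[0.13,-0.56,0],[0,0,0]],[[0.17,-0.75,0],[0,0,0]],[[0.21,-0.93,0],[0,0,0]]]'

```text
t: 16.95
tool_pos: [0.5533, -0.0087, 0.1718]
orientation: [-0.373, 3.118, -0.0]
force: [0.8, 0.7, -0.6]
opening: 0.0379
gripper_force: 12.0
```

jog_arm --rows '[[[0.05,-0.2,0],[0,0,0]],[[0.09,-0.4,0],[0,0,0]],[[0.14,-0.6,0],[0,0,0]],[[0.18,-0.79,0],[0,0,0]],[[0.21,-0.93,0],[0,0,0]]]'

```text
t: 17.45
tool_pos: [0.5563, -0.2002, 0.1718]
orientation: [-0.372, 3.119, -0.001]
force: [-1.3, 0.5, -0.6]
opening: 0.0377
gripper_force: 12.0
```

jog_arm --rows '[[[0,0,0],[0,0,0.09]],[[0,0,0],[0,0,0.18]],[[0,0,0],[0,0,0.27]],[[0,0,0],[0,0,0.36]],[[0,0,0],[0,0,0.45]]]'

```text
t: 17.95
tool_pos: [0.5565, -0.1978, 0.1716]
orientation: [0.738, 3.053, -0.0]
force: [-0.5, 0.2, -0.7]
opening: 0.0376
gripper_force: 12.0
```

jog_arm --rows '[[[0,0,0],[0,0,0.09]],[[0,0,0],[0,0,0.18]],[[0,0,0],[0,0,0.27]],[[0,0,0],[0,0,0.36]],[[0,0,0],[0,0,0.45]]]'

```text
t: 18.45
tool_pos: [0.5565, -0.1976, 0.1716]
orientation: [1.749, 2.609, 0.0]
force: [0.0, 0.2, -0.7]
opening: 0.0373
gripper_force: 12.0
```

jog_arm --rows '[[[0,0,0],[0,0,0.09]],[[0,0,0],[0,0,0.18]],[[0,0,0],[0,0,0.21]],[[0,0,0],[0,0,0.21]],[[0,0,0],[0,0,0.21]]]'

```text
t: 18.95
tool_pos: [0.5566, -0.1977, 0.1713]
orientation: [2.145, 2.295, 0.0]
force: [0.9, -0.3, -1.3]
opening: 0.0375
gripper_force: 12.0
```

```bash
python3 -c "
from h import *
go(.5563,-.1972,.04,4)"
```

```text
at [ 0.5566 -0.1977  0.1713] yang 3.86 q6 -0.5 F [ 0.9 -0.3 -1.3] open 0.0375 grip 12.0 t 18.95
  shift [ 0.003 -0.002  0.656] turn [ 0.     0.    -0.002]
```

jog_arm --rows '[[[0,0,0.1],[0,0,0]],[[0,0,0.25],[0,0,0]],[[0,0,0.4],[0,0,0]],[[0,0,0.53],[0,0,0]],[[0,0,0.6],[0,0,0]]]'

```text
t: 19.45
tool_pos: [0.5551, -0.197, 0.0481]
orientation: [-2.144, -2.292, 0.002]
force: [-0.1, -0.2, -1.4]
opening: 0.0378
gripper_force: 12.0
```

jog_arm --rows '[[[0,0,0.03],[0,0,0]],[[0,0,0.06],[0,0,0]],[[0,0,0.08],[0,0,0]],[[0,0,0.09],[0,0,0]],[[0,0,0.095],[0,0,0]]]'

```text
t: 19.95
tool_pos: [0.5572, -0.1979, 0.0323]
orientation: [2.146, 2.292, 0.001]
force: [0.5, -0.2, -1.6]
opening: 0.0376
gripper_force: 12.0
```

```bash
python3 - <<'E'
from h import *
go(.5563,-.1972,.0282,4)
S=cam('side');T=cam('top')
def up(c,X,r=50):
    u,v=proj(c,X);u,v=int(u),int(v);return cv2.resize(c['frame'][v-r:v+r,u-r:u+r],(400,400),interpolation=2)
cv2.imwrite('pics/set.png',np.hstack([up(S,(.52,-.2,.06)),up(T,(.52,-.2,.06))])[:,:,::-1])
E
```

```text
at [ 0.5572 -0.1979  0.0323] yang 3.77 q6 -0.49 F [ 0.5 -0.2 -1.6] open 0.0376 grip 12.0 t 19.95
  shift [ 0.004 -0.004  0.021] turn [ 0.001  0.    -0.003]
```

View pics/set.png

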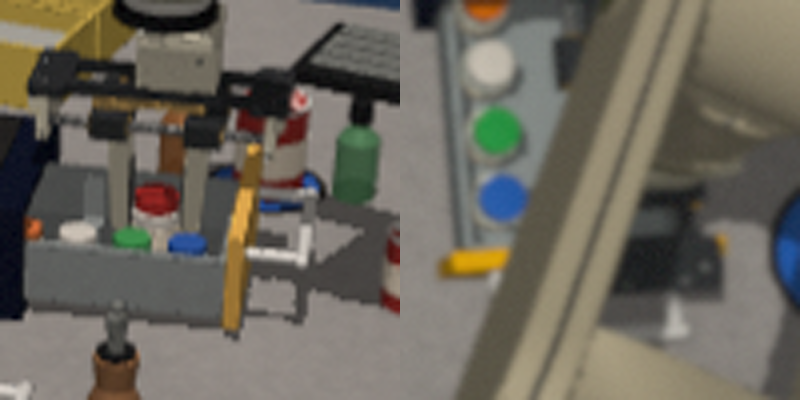

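The side view shows the red jar upright between the fingers inside the drawer, at (155,205), clear of the pots. I'll lower the last few millimetres.

jog_arm --rows '[[[0,0,0.007],[0,0,0]],[[0,0,0.014],[0,0,0]],[[0,0,0.021],[0,0,0]],[[0,0,0.024],[0,0,0]]]'

```text
t: 20.45
tool_pos: [0.5576, -0.1977, 0.0281]
orientation: [2.146, 2.292, 0.002]
force: [-1.9, 4.3, 9.1]
opening: 0.0379
gripper_force: 12.0
```

jog_arm --rows '[[[0,0,0],[0,0,0]]]'

```text
t: 20.55
tool_pos: [0.5576, -0.1977, 0.0281]
orientation: [2.146, 2.292, 0.002]
force: [0.1, 2.1, 6.6]
opening: 0.0376
gripper_force: 12.0
```

Contact comes at TCP z 0.0281, which matches the 17 mm floor. I'll release, rise, and check.

jog_arm --rows '[[[0,0,0],[0,0,0]],[[0,0,0],[0,0,0]],[[0,0,0],[0,0,0]],[[0,0,0],[0,0,0]]]' --hand -0.08

```text
t: 20.95
tool_pos: [0.5564, -0.1977, 0.0266]
orientation: [-2.147, -2.293, 0.0]
force: [0.3, 0.3, 0.2]
opening: 0.0503
gripper_force: 0.0
```

jog_arm --rows '[[[0,0,-0.05],[0,0,0]],[[0,0,-0.15],[0,0,0]],[[0,0,-0.3],[0,0,0]],[[0,0,-0.5],[0,0,0]],[[0,0,-0.7],[0,0,0]]]'

```text
t: 21.45
tool_pos: [0.5562, -0.1975, 0.1686]
orientation: [-2.147, -2.293, 0.0]
force: [0.9, 0.0, 0.8]
opening: 0.0503
gripper_force: 0.0
```

jog_arm --rows '[[[0,-0.2,0],[0,0,0]],[[0,-0.4,0],[0,0,0]],[[0,-0.6,0],[0,0,0]],[[0,-0.7,0],[0,0,0]],[[0,-0.7,0],[0,0,0]]]' --hand 1

```text
t: 21.95
tool_pos: [0.4152, -0.2071, 0.1676]
orientation: [2.149, 2.291, -0.0]
force: [0.6, 0.6, -0.7]
opening: 0.0149
gripper_force: 0.0
```

```bash
python3 - <<'E'
from h import *
a=np.radians(4);X=np.array([np.cos(a),np.sin(a)]);b=np.array([.4433,-.187])
p=b-.030*X;print(p)
go(p[0],p[1],.045,4)
S=cam('side');T=cam('top')
def up(c,X,r=50):
    u,v=proj(c,X);u,v=int(u),int(v);return cv2.resize(c['frame'][v-r:v+r,u-r:u+r],(400,400),interpolation=2)
cv2.imwrite('pics/rel.png',np.hstack([up(S,(.52,-.2,.06)),up(T,(.52,-.2,.06))])[:,:,::-1])
E
```

```text
[ 0.41337308 -0.18909269]
at [ 0.4152 -0.2071  0.1676] yang 3.67 q6 -0.64 F [ 0.6  0.6 -0.7] open 0.0149 grip 0.0 t 21.95
  shift [ 0.091 -0.004  0.613] turn [ 0.     0.001 -0.004]
```

View pics/rel.png

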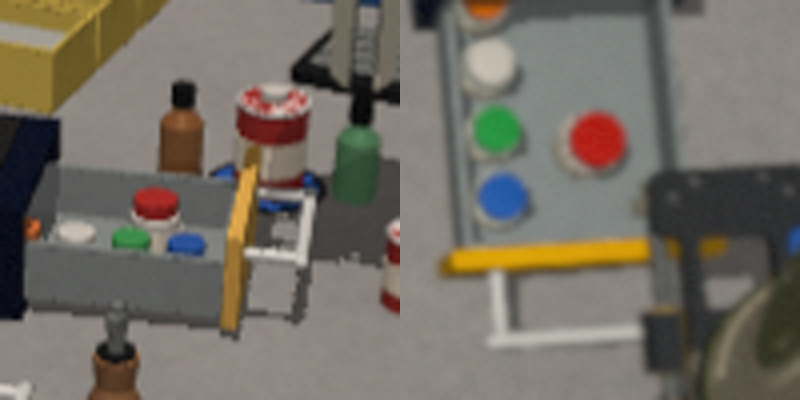

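The red jar stands upright in the free strip, at (155,210) in the side view and (597,140) in the top view. With the fingers closed I'll come down between the small can and the bar.

jog_arm --rows '[[[0.045,0,0],[0,0,0]],[[0.09,0,0],[0,0,0]],[[0.09,0,0.1],[0,0,0]],[[0.09,0,0.2],[0,0,0]],[[0.09,0,0.3],[0,0,0]]]'

```text
t: 22.55
tool_pos: [0.4164, -0.1878, 0.1062]
orientation: [2.146, 2.295, 0.0]
force: [0.6, 1.0, 0.6]
opening: 0.0004
gripper_force: 0.0
```

jog_arm --rows '[[[0,0,0.08],[0,0,0]],[[0,0,0.16],[0,0,0]],[[0,0,0.24],[0,0,0]],[[0,0,0.3],[0,0,0]],[[0,0,0.31],[0,0,0]]]'

```text
t: 23.05
tool_pos: [0.4149, -0.1875, 0.0431]
orientation: [-2.144, -2.292, 0.001]
force: [0.5, 0.4, -0.0]
opening: 0.0002
gripper_force: 0.0
```

```bash
python3 -c "
from h import *
a=np.radians(4)
go(.4433+.1177*np.cos(a),-.187+.1177*np.sin(a),.045,4)"
```

```text
at [ 0.4149 -0.1875  0.0431] yang 3.82 q6 -0.6 F [ 0.5  0.4 -0. ] open 0.0002 grip 0.0 t 23.05
  shift [-0.005  0.73  -0.011] turn [-0.002 -0.001 -0.002]
```

jog_arm --rows '[[[0,0.02,0],[0,0,0]],[[0,0.045,0],[0,0,0]],[[0,0.08,0],[0,0,0]],[[0,0.13,0],[0,0,0]],[[0,0.18,0],[0,0,0]]]'

```text
t: 23.55
tool_pos: [0.453, -0.1867, 0.0454]
orientation: [2.147, 2.292, 0.001]
force: [-1.7, -0.2, 1.8]
opening: 0.0007
gripper_force: 0.8
```

jog_arm --rows '[[[0,0.06,0],[0,0,0]],[[0,0.12,0],[0,0,0]],[[0,0.18,0],[0,0,0]],[[0,0.24,0],[0,0,0]],[[0,0.3,0],[0,0,0]]]'

```text
t: 24.05
tool_pos: [0.5128, -0.1826, 0.0448]
orientation: [2.147, 2.293, -0.0]
force: [-1.1, 0.2, 1.2]
opening: 0.0005
gripper_force: 0.9
```

jog_arm --rows '[[[0,0.05,0],[0,0,0]],[[0,0.1,0],[0,0,0]],[[0,0.14,0],[0,0,0]],[[0,0.17,0],[0,0,0]],[[0,0.2,0],[0,0,0]]]'

```text
t: 24.55
tool_pos: [0.5518, -0.1798, 0.0447]
orientation: [-2.147, -2.293, 0.0]
force: [-1.6, 0.0, 1.0]
opening: 0.0006
gripper_force: 0.7
```

```bash
python3 -c "
from h import *
a=np.radians(4)
go(.4433+.1177*np.cos(a),-.187+.1177*np.sin(a),.045,4)"
```

```text
at [ 0.5518 -0.1798  0.0447] yang 3.76 q6 -0.47 F [-1.6  0.   1. ] open 0.0006 grip 0.7 t 24.55
  shift [ 0.002  0.045 -0.001] turn [-0.    -0.    -0.003]
```

jog_arm --rows '[[[0,0.01,0],[0,0,0]],[[0,0.02,0],[0,0,0]],[[0,0.03,0],[0,0,0]],[[0,0.04,0],[0,0,0]],[[0,0.05,0],[0,0,0]]]'

```text
t: 25.05
tool_pos: [0.5614, -0.1793, 0.0448]
orientation: [-2.147, -2.293, 0.0]
force: [-1.6, -0.2, 0.9]
opening: 0.0005
gripper_force: 0.7
```

jog_arm --rows '[[[0,0.007,0],[0,0,0]],[[0,0.015,0],[0,0,0]],[[0,0.02,0],[0,0,0]]]'

```text
t: 25.35
tool_pos: [0.5655, -0.179, 0.0448]
orientation: [2.147, 2.293, 0.0]
force: [-0.7, 0.1, 0.2]
opening: 0.0005
gripper_force: 0.7
```

There's no stop yet, so the drawer was ajar at the start. I'll keep pushing gently.

jog_arm --rows '[[[0,0.01,0],[0,0,0]],[[0,0.02,0],[0,0,0]],[[0,0.03,0],[0,0,0]]]'

```text
t: 25.65
tool_pos: [0.5682, -0.1788, 0.0446]
orientation: [-2.143, -2.289, 0.008]
force: [-26.2, 0.2, 20.2]
opening: 0.0011
gripper_force: 13.8
```

jog_arm --rows '[[[0,0.01,0],[0,0,0]],[[0,0.02,0],[0,0,0]]]'

```text
t: 25.85
tool_pos: [0.5683, -0.1788, 0.0446]
orientation: [-2.139, -2.284, 0.016]
force: [-46.6, 1.0, 35.7]
opening: 0.0006
gripper_force: 24.9
```

It's against the stop (TCP held at x 0.568). I'll back off and rise clear.

jog_arm --rows '[[[0,-0.04,0],[0,0,0]],[[0,-0.1,0],[0,0,0]],[[0,-0.2,0],[0,0,0]],[[0,-0.2,0],[0,0,0]]]'

```text
t: 26.25
tool_pos: [0.5341, -0.1811, 0.0445]
orientation: [-2.148, -2.292, 0.001]
force: [0.2, -0.9, -0.4]
opening: 0.0005
gripper_force: 0.0
```

jog_arm --rows '[[[0,0,-0.15],[0,0,0]],[[0,0,-0.35],[0,0,0]],[[0,0,-0.55],[0,0,0]],[[0,-0.2,-0.75],[0,0,0]],[[0,-0.4,-0.9],[0,0,0]]]'

```text
t: 26.75
tool_pos: [0.4618, -0.1861, 0.2233]
orientation: [2.144, 2.292, 0.001]
force: [-0.4, -0.4, 1.3]
opening: 0.0005
gripper_force: 0.0
```

jog_arm --rows '[[[0.2,0,0],[0,0,0]],[[0.4,0,0],[0,0,0]],[[0.6,0,0],[0,0,0]],[[0.8,0,0],[0,0,0]],[[0.9,0,0],[0,0,0]]]'

```text
t: 27.25
tool_pos: [0.4495, -0.0036, 0.2217]
orientation: [2.145, 2.294, 0.003]
force: [-0.1, -0.9, 0.7]
opening: 0.0006
gripper_force: 0.0
```

```bash
python3 - <<'E'
from h import *
go(.5,0,.2,4)
T=cam('top');S=cam('side')
try: print('bar',bar(T,.058,(365,155,440,215)))
except Exception as e: print(e)
a=cv2.resize(S['frame'][80:330,150:470],(448,350),interpolation=2);b=cv2.resize(T['frame'][50:300,140:500],(504,350),interpolation=2)
cv2.imwrite('pics/end.png',cv2.resize(np.hstack([a,b]),(800,294),interpolation=cv2.INTER_AREA)[:,:,::-1])
E
```

```text
at [ 0.4495 -0.0036  0.2217] yang 3.85 q6 -0.19 F [-0.1 -0.9  0.7] open 0.0006 grip 0.0 t 27.25
  shift [0.001 0.253 0.109] turn [ 0.001 -0.    -0.002]
bar (array([ 0.59161765, -0.21924991]), np.float64(6.06418065547344), np.float64(0.030982755623991085))
```

View pics/end.png

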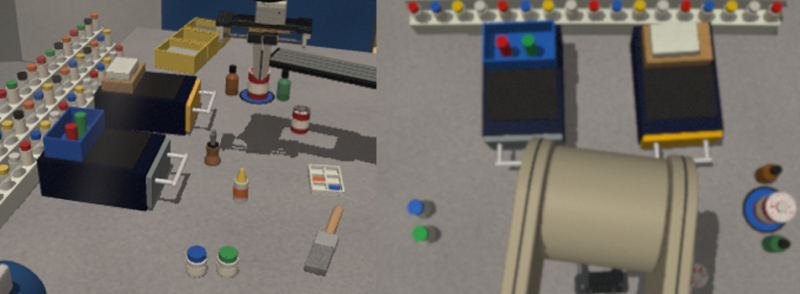

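The end view shows the yellow drawer shut and the can on the mat. The bottles, figure, glue and the blue and green jars are all upright where they were, and the grey drawer is shut. The arm half hides the yellow bar, so I'll move aside and check that the drawer hasn't rebounded.

jog_arm --rows '[[[0.2,0,0],[0,0,0]],[[0.4,0,0],[0,0,0]],[[0.6,0,0],[0,0,0]],[[0.8,0,0],[0,0,0]],[[0.9,0,0],[0,0,0]]]'

```text
t: 27.85
tool_pos: [0.4378, 0.1754, 0.2213]
orientation: [2.146, 2.294, 0.002]
force: [-0.2, -0.5, 0.0]
opening: 0.0001
gripper_force: 0.0
```

```bash
python3 - <<'E'
from h import *
T=cam('top');print('bar',bar(T,.058,(365,160,440,215)))
print('grey bar',bar(T,.058,(235,160,305,215)))
t0=cv2.imread('pics/top0.png')[:,:,::-1];c=dict(T);c['frame']=t0;print('grey bar start',bar(c,.058,(235,160,305,215)))
h=cv2.cvtColor(T['frame'],cv2.COLOR_RGB2HSV);m=cv2.inRange(h[150:190,355:445],(20,120,150),(32,255,255))
v,u=np.where(m);q=np.array([(uu,150+v[u==uu].mean()) for uu in range(90) if (u==uu).any()])
W=np.array([onz(T,355+a,b,.084)[:2] for a,b in q]);print('front ends',W[0],W[-1])
E
```

```text
bar (array([ 0.58854723, -0.17912852]), np.float64(4.040711348182872), np.float64(0.11604762261913514))
grey bar (array([0.5836379 , 0.13817683]), np.float64(2.2274652577723737), np.float64(0.11395072997997113))
grey bar start (array([0.58374283, 0.1393633 ]), np.float64(2.1034952396171684), np.float64(0.11158665559426191))
front ends [ 0.62739448 -0.09881887] [ 0.63773235 -0.25165452]
```

The bar reads 0.5885 and contact suggested about 0.5905. To rule out a small rebound, I'll go back and press gently once more.

jog_arm --rows '[[[-0.2,0,0],[0,0,0]],[[-0.4,0,0],[0,0,0]],[[-0.6,0,0],[0,0,0]],[[-0.8,0,0],[0,0,0]],[[-0.9,0,0],[0,0,0]]]'

```text
t: 28.4
tool_pos: [0.4495, -0.0103, 0.2212]
orientation: [2.149, 2.289, -0.001]
force: [-0.1, -0.1, 0.0]
opening: 0.0005
gripper_force: 0.0
```

jog_arm --rows '[[[-0.2,0,0],[0,0,0]],[[-0.4,0,0],[0,0,0]],[[-0.6,0,0],[0,0,0]],[[-0.8,0,0],[0,0,0]],[[-0.9,0,0],[0,0,0]]]'

```text
t: 28.9
tool_pos: [0.4606, -0.1904, 0.221]
orientation: [2.15, 2.289, -0.001]
force: [-0.1, -0.9, -0.5]
opening: 0.0006
gripper_force: 0.0
```

jog_arm --rows '[[[0,0.2,0],[0,0,0]],[[0,0.38,0],[0,0,0]],[[0,0.38,0.2],[0,0,0]],[[0,0.38,0.4],[0,0,0]],[[0,0.38,0.55],[0,0,0]]]'

```text
t: 29.4
tool_pos: [0.5361, -0.1821, 0.1082]
orientation: [-2.147, -2.292, 0.001]
force: [0.0, 0.1, -0.9]
opening: 0.0003
gripper_force: 0.0
```

jog_arm --rows '[[[0,0,0.1],[0,0,0]],[[0,0,0.2],[0,0,0]],[[0,0,0.28],[0,0,0]],[[0,0,0.33],[0,0,0]],[[0,0,0.34],[0,0,0]]]'

```text
t: 29.9
tool_pos: [0.5359, -0.1812, 0.0416]
orientation: [-2.147, -2.291, 0.001]
force: [-0.4, 0.3, -0.4]
opening: 0.0008
gripper_force: 0.0
```

jog_arm --rows '[[[0,0.05,0],[0,0,0]],[[0,0.1,0],[0,0,0]],[[0,0.12,0],[0,0,0]],[[0,0.13,0],[0,0,0]]]'

```text
t: 30.3
tool_pos: [0.564, -0.1793, 0.0437]
orientation: [2.146, 2.293, 0.001]
force: [-0.3, 0.2, 0.2]
opening: 0.0004
gripper_force: 0.0
```

jog_arm --rows '[[[0,0.005,0],[0,0,0]],[[0,0.01,0],[0,0,0]]]'

```text
t: 30.5
tool_pos: [0.5646, -0.1791, 0.0429]
orientation: [-2.147, -2.293, 0.0]
force: [-0.1, 0.3, 0.0]
opening: 0.0005
gripper_force: 0.0
```

jog_arm --rows '[[[0,0.005,0],[0,0,0]]]'

```text
t: 30.6
tool_pos: [0.5654, -0.179, 0.0428]
orientation: [-2.147, -2.293, 0.0]
force: [-0.4, 0.4, 1.0]
opening: 0.0005
gripper_force: 0.0
```

jog_arm --rows '[[[0,0.005,0],[0,0,0]],[[0,0.005,0],[0,0,0]]]'

```text
t: 30.8
tool_pos: [0.5666, -0.179, 0.0429]
orientation: [-2.147, -2.293, 0.0]
force: [-0.5, -0.1, -0.8]
opening: 0.0001
gripper_force: 0.0
```

jog_arm --rows '[[[0,0.005,0],[0,0,0]],[[0,0.005,0],[0,0,0]]]'

```text
t: 31.0
tool_pos: [0.5676, -0.1789, 0.0429]
orientation: [2.147, 2.293, 0.0]
force: [0.1, -0.2, 0.3]
opening: 0.0008
gripper_force: 0.0
```

jog_arm --rows '[[[0,0.005,0],[0,0,0]],[[0,0.005,0],[0,0,0]]]'

```text
t: 31.2
tool_pos: [0.5679, -0.1789, 0.0428]
orientation: [-2.147, -2.292, 0.002]
force: [-5.3, -0.1, 3.5]
opening: 0.0008
gripper_force: 2.6
```

The finger met the bar only at 0.568, the same stop as before, so the drawer had stayed fully shut. I'll back off, rise, and hand in.

jog_arm --rows '[[[0,-0.03,0],[0,0,0]],[[0,-0.1,0],[0,0,0]],[[0,-0.17,0],[0,0,0]],[[0,-0.17,0],[0,0,0]]]'

```text
t: 31.6
tool_pos: [0.5333, -0.181, 0.0425]
orientation: [-2.147, -2.292, 0.0]
force: [0.6, -0.2, 0.5]
opening: 0.0004
gripper_force: 0.0
```

jog_arm --rows '[[[0,0,-0.2],[0,0,0]],[[0,0,-0.4],[0,0,0]],[[0,0,-0.6],[0,0,0]],[[0,0,-0.8],[0,0,0]],[[0,0,-0.8],[0,0,0]]]'

```text
t: 32.1
tool_pos: [0.5387, -0.1825, 0.2108]
orientation: [2.139, 2.285, 0.007]
force: [0.3, -1.0, 1.0]
opening: 0.0003
gripper_force: 0.0
```

```bash
python3 -c "
from h import *
go(.53,-.18,.2,4);print(robot.close_job())"
```

```text
at [ 0.5387 -0.1825  0.2108] yang 3.77 q6 -0.48 F [ 0.3 -1.   1. ] open 0.0003 grip 0.0 t 32.1
  shift [ 0.016 -0.043  0.053] turn [ 0.007  0.004 -0.003]
the job is handed in; nothing more can be done
None
```

I handed the job in at 32 s: the can is on the mat, the red-capped jar was set down upright in the yellow drawer, and the drawer is pushed fully shut with nothing else disturbed; the hand-in returned no verdict.

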